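# Vortex a sample tube on the touch-start mixer

## Task

The tall tube in the rack needs mixing: pull it straight up out of the rack's spring grips, stand its round end in the rubber cup of the vortex mixer and press the cup fully down to its stop, with just the firm hand it needs. Finish like that: keep hold of the tube, upright and still pressing the cup against the stop, do not let go. Leave the two short tubes in the rack and everything else where it is.

Things in the scene. Friction and masses are not known exactly. Their poses are not given: they have to be found in the camera images.
- tall_tube_center (a point): Centre of the tall sealed tube: off-white opaque plastic, 118 mm long, 40-85 g; z axis points up to the cap. Barrel 29 mm diameter; grey screw cap 34 mm, the top 15 mm; round bottom. Starts upright in a rack well, bottom 6 mm and top 124 mm above the table (33 mm higher than the short tubes): bare barrel to grip 75 to 109 mm above the table.
- tall_tube_tip (a point): Lowest point of the tall tube's hemispherical bottom, on its axis, 59 mm below its centre.
- short_tube_a_center (a point): Centre of a short sealed tube, 85 mm long, same diameters, cap and colours as the tall one; stands in the rack, top 91 mm above the table. Stays there.
- short_tube_b_center (a point): Centre of the other short tube, same as the first. Stays there.
- rack: Metal tube rack, fixed; origin on the table under its middle. 70 (x) by 212 mm (y), top plate 60 mm high; four wells along y at -72, -24, 24, 72 mm, one empty. Two steel spring leaves per well, in line with the row, rise to 74 mm and grip the barrel: pulling up takes 6 to 16 N for 50 mm, free once the tube's bottom is 75 mm up. Grip tubes across the row (fingers on the x sides), above the leaves.
- mixer: Touch-start vortex mixer, fixed to the table: white housing with a sloping grey control panel to its -x; origin on the table below the axis of its cup. Housing from x = -100 to 70 mm, 125 mm wide in y, 96 mm high. It is set ready: it runs by itself while its cup is pressed down (the shaking is not simulated).
- cup_floor (a point): Middle of the floor inside the mixer's upward-facing black rubber cup, on which the tube's bottom stands: 114 mm above the table when up, and moves with the cup. The cup is a funnel, about 32 mm across inside at the floor and 44 mm at the rim, 22 mm above the floor.
- head (a joint): How far the cup is pressed down on its spring, in m: 0 up, 0.008 fully down, its underside on the steel stop collar. The spring pushes back with about 4 N at first and 10 N when fully down; 15 to 25 N in all holds it firmly on the stop, over 40 N is forcing it.
- petri_dish: Covered glass dish, 62 mm across, 17 mm high, origin under its centre; a bystander between rack and mixer.
- amber_bottle: Small amber bottle, 40 mm across, 75 mm high, origin under its centre; a bystander.
- beaker: Small glass beaker, 44 mm across, 58 mm high, origin under its centre; a bystander.
Not all that is in view belongs to the job. Leave any green or orange look-alike of the part that bears tall_tube_center alone.

How it is judged:
By the outcome, as a careful person would: the job done as asked, in the order asked, and still so for the second after the job is handed in, while the arm keeps its last pose, push and grip.
It also fails if it takes over 38 s, if anything falls off the work surface, if the arm or the gripper's body presses on something with over 40 N, if the wrist force passes 120 N, or if a joint passes its speed limit or range.

## Robot

A 6-joint arm with a two-finger parallel gripper is mounted at the origin on the work surface. World frame = base frame: x ahead of the robot, y to its left, z up, the work surface at z = 0. Lengths are in m, angles in rad, forces in N, time in s.
With the tool pointing down it reaches from about 0.35 to 0.975 m from the base axis. Payload 4.9 kg.
Tool frame: the origin (TCP) lies between the finger pads; the fingertips stand 8 mm ahead of it and the grasp point (between the pads) lies 11 mm behind it; z points along the fingers, y is the direction in which the jaws open and shut (so a half turn about z gives the same grasp; the last joint's range is limited). The gripper opens to 85 mm and grips with 20 to 120 N. Pads are 22 mm wide; open, the fingers measure 114 mm over their backs; the gripper's body (76 mm by 85 mm) begins 54 mm behind the grasp point. The pads swing forward as they close: fully open they stand 13 mm farther back than shut.
Start: joints at [1.18, 0.053, 1.613, -0, 1.476, -0.119], TCP at [0.168, 0.602, 0.239] pointing down, gripper open.
Joint ranges: [-3.01, 3.01], [-1.01, 2.22], [0.06, 2.58], [-1.02, 4.17], [0.09, 2.62], [-3.14, 3.14]. Speed limits (rad/s): [2.57, 2.57, 3.14, 3.14, 3.14, 3.14].

## Interface

Orientations are given as a rotation vector (axis times angle).
In Python, from station import ctrl gives the robot as it stands. The module is installed in compiled form; this text tells all that it offers.
- The arm moves only by the shell command python3 -m creep 'ROWS' [FORCE]. ROWS is JSON, a list of rows, each an object with "hand": the opening, from 0 (shut) to 1 (fully open); "translation": the shift along the tool's x, y, z in cm, a list of three; "delta_rot": the turn, a rotation vector about the tool's x, y, z in degrees, a list of three. A call has 1 to 8 rows; each row shifts and turns the commanded pose from where the row before left it, along the tool's axes as they then stand; what a row does not reach is not made up. A row lasts 1/8 s, in which the tool goes at most 62.5 mm and 10.7 degrees, less where a joint would pass 70% of its speed; a pose out of reach is approached as far as the arm can. A call with a gripper value outside its range is refused whole. The fingers move at their own pace and stop on an object; FORCE is the grip in N (left out, the last holds). Time passes only in rows, so rows that do not move let the fingers close. It gives the time, the measured TCP pose, the force and the opening at its end, in the units of the state.
- ctrl.get_obs(): the state, without advancing time (a new reading comes with each control period).
- ctrl.get_image(name): name is "side" or "top" or "wrist"; returns (picture, depth): 384x512x3 uint8, red, green, blue; 384x512 float32, m along the optical axis (not along the pixel's ray), 0 where there is no reading.
- ctrl.calibration(name): a dict with "fx", "fy", "cx", "cy" (pixels), "dist" ([k1, k2, p1, p2, k3] as OpenCV has them; the pictures are not rectified), "T" (4x4, takes a point from camera to world coordinates). Camera axes: x right, y up, looking along -z (the intrinsics and any distortion apply to the point x, -y, -z); pixel columns grow to the right and rows downward; lengths in m; the calibration is good to about 2 mm. A picture is of the moment at which its call begins: read the wrist's pose just before it. calibration takes no time and is no camera call; for the wrist camera it gives the pose at the moment of the call.
- ctrl.finish_job(): hands the job in, once; it reports no verdict.
The state is a dict: "t": time; "q": joint angles; "dq": joint speeds; "effort": joint torques, N m; "tool_pos": TCP position; "tool_rot": TCP orientation; "contact_force": force on the tool from outside, world axes, zero at the start; "wrist_torque": the same for the moment, N m; "opening": finger opening in m.
Only numpy, scipy, OpenCV 4.12 (cv2) and the standard library are available. Lean on these libraries where they do the work, as an engineer would, in place of code of your own. Each camera call takes 0.05 s, during which the arm holds its last target.

## Working session

There is one attempt and no reset: what is moved stays moved. The work goes in short steps, Python scripts to look and compute and a shell command to move; the robot and the scene stay as the last step left them, time stands still between calls to the robot, and variables do not carry over. Pictures are saved under pics/ and viewed, and the job is handed in when it is done.

```bash
mkdir -p pics; ls
python3 - <<'E'
from station import ctrl
import cv2,numpy as np
o=ctrl.get_obs()
for k,v in o.items(): print(k,np.round(v,4))
for n in ("side","top"):
    im,d=ctrl.get_image(n); c=ctrl.calibration(n)
    np.savez(f"{n}0.npz",im=im,d=d,**{k:np.array(v) for k,v in c.items()})
    cv2.imwrite(f"pics/{n}0.png",im[:,:,::-1]); print(n,{k:np.round(v,3).tolist() for k,v in c.items()},(d>0).mean())
E
```

```text
pics
t 0.0
q [ 1.18    0.0534  1.6143 -0.      1.476  -0.119 ]
dq [ 0.0011  0.0006 -0.0017 -0.0004 -0.0004 -0.0009]
effort [-2.20000e-03 -3.93699e+01 -3.70168e+01 -3.00000e-04  7.30000e-03
  0.00000e+00]
tool_pos [0.1676 0.6015 0.2381]
tool_rot [-4.2560e-01 -3.1121e+00  3.1000e-03]
contact_force [ 0.0566  0.446  -0.0269]
wrist_torque [ 0.0319 -0.0231  0.0378]
opening 0.0855
side {'fx': 452.349, 'fy': 452.349, 'cx': 253.967, 'cy': 186.865, 'dist': [-0.007, 0.0, 0.0, 0.0, 0.0], 'T': [[-0.796, 0.458, -0.395, 0.221], [-0.605, -0.601, 0.522, 0.448], [0.001, 0.655, 0.756, 0.79], [0.0, 0.0, 0.0, 1.0]]} 0.9961903889973959
top {'fx': 421.618, 'fy': 421.618, 'cx': 258.877, 'cy': 187.537, 'dist': [-0.118, 0.0, 0.0, 0.0, 0.0], 'T': [[0.043, 0.97, -0.239, 0.354], [-0.999, 0.043, -0.006, -0.028], [0.005, 0.239, 0.971, 1.106], [0.0, 0.0, 0.0, 1.0]]} 0.9960072835286459
```

View pics/side0.png

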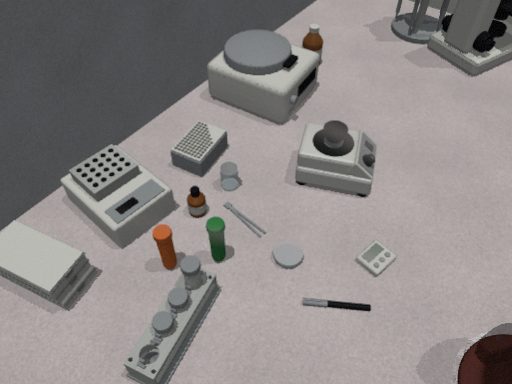

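View pics/top0.png

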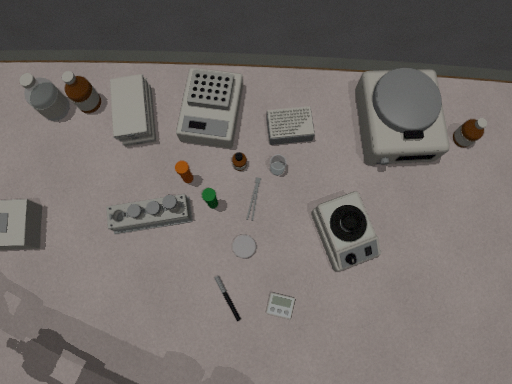

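Side view: the rack runs from (149,352) (empty well) to grey caps at (163,322), (178,298) and (191,265). The cap at (191,265) looks tallest. Look-alikes are green (217,240) and orange (165,248). The mixer cup is at (335,133) in the side view and (348,222) in the top view. Next: measurements and a crop.

```bash
cat > h.py <<'E'
import numpy as np,cv2
def load(n):
    z=np.load(n); return z
def K(z): return np.array([[z['fx'],0,z['cx']],[0,z['fy'],z['cy']],[0,0,1.]])
def rays(z,px):
    p=cv2.undistortPoints(np.array(px,float).reshape(-1,1,2),K(z),z['dist']).reshape(-1,2)
    return np.c_[p[:,0],-p[:,1],-np.ones(len(p))]
def world(z,px,dep): 
    return (rays(z,px)*np.array(dep).reshape(-1,1))@z['T'][:3,:3].T+z['T'][:3,3]
def plane(z,px,h):
    r=rays(z,px)@z['T'][:3,:3].T; o=z['T'][:3,3]
    return o+r*((h-o[2])/r[:,2])[:,None]
def cloud(z):
    v,u=np.mgrid[:384,:512]
    return world(z,np.stack([u,v],-1).reshape(-1,2),z['d'].reshape(-1)).reshape(384,512,3)
def proj(z,P):
    c=(np.atleast_2d(P)-z['T'][:3,3])@z['T'][:3,:3]; c=c*[1,-1,-1]
    return cv2.projectPoints(c,np.zeros(3),np.zeros(3),K(z),z['dist'])[0].reshape(-1,2)
E
python3 - <<'E'
from h import *
S=load('side0.npz');T=load('top0.npz')
cs=cloud(S);ct=cloud(T)
for u,v in [(191,263),(178,296),(163,320),(149,352),(217,223),(165,232),(335,128),(288,250),(250,220)]: print('side',u,v,cs[v,u].round(3))
for u,v in [(170,201),(153,208),(134,211),(118,215),(209,193),(183,166),(348,222),(244,246),(200,250)]: print('top',u,v,ct[v,u].round(3))
a=cv2.resize(S['im'][230:384,110:240],None,fx=4,fy=4,interpolation=cv2.INTER_CUBIC)[:600,:,::-1]
cv2.imwrite('pics/crop_s.png',a)
b=cv2.resize(T['im'][180:240,100:220],None,fx=6,fy=6,interpolation=cv2.INTER_CUBIC)[:,:,::-1]
cv2.imwrite('pics/crop_t.png',b)
b=cv2.resize(T['im'][185:275,305:385],None,fx=6,fy=6,interpolation=cv2.INTER_CUBIC)[:,:,::-1]
cv2.imwrite('pics/crop_m.png',b)
E
```

```text
side 191 263 [0.552 0.188 0.122]
side 178 296 [0.542 0.237 0.091]
side 163 320 [0.531 0.283 0.09 ]
side 149 352 [0.537 0.324 0.028]
side 217 223 [0.574 0.094 0.117]
side 165 232 [0.635 0.167 0.119]
side 335 128 [ 0.532 -0.258  0.123]
side 288 250 [0.469 0.007 0.018]
side 250 220 [ 0.583 -0.016  0.002]
top 170 201 [0.553 0.188 0.126]
top 153 208 [0.54  0.236 0.093]
top 134 211 [0.53  0.282 0.095]
top 118 215 [0.532 0.351 0.007]
top 209 193 [0.578 0.097 0.12 ]
top 183 166 [0.643 0.165 0.12 ]
top 348 222 [ 0.523 -0.239  0.112]
top 244 246 [0.465 0.01  0.017]
top 200 250 [0.451 0.125 0.001]
```

View pics/crop_s.png

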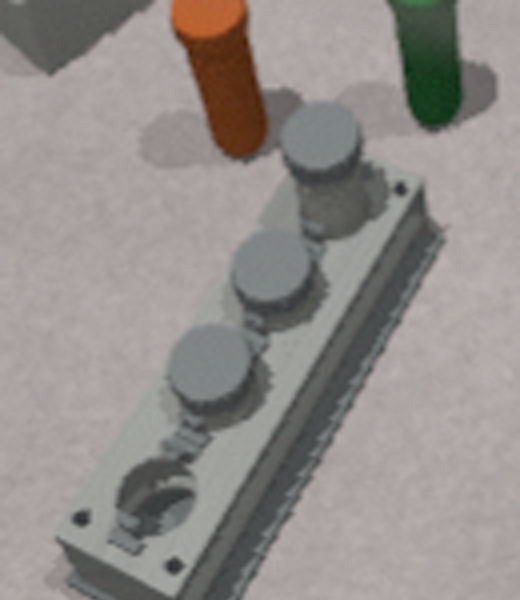

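View pics/crop_t.png

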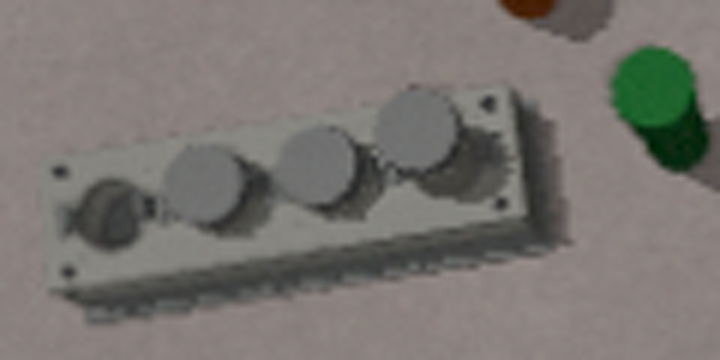

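View pics/crop_m.png

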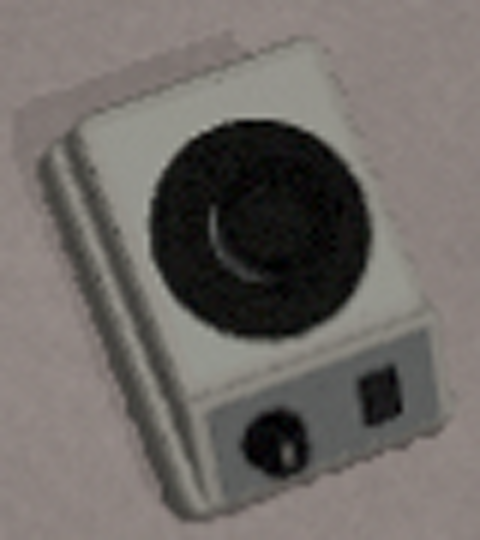

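Candidates: the tall grey cap in the rack at side (191,265), h 0.122–0.126. Others are the short caps (178,298) and (163,322) at h 0.09, green (217,223) and orange (165,232). The crop confirms that (191,265) is the grey-capped, off-white tall tube in the end well. Now exact centres.

```bash
cat > m.py <<'E'
from h import *
S=load('side0.npz');T=load('top0.npz')
for n,z in (('side',S),('top',T)):
    c=cloud(z)
    def sel(x,y,r,lo,hi):
        m=(np.hypot(c[...,0]-x,c[...,1]-y)<r)&(c[...,2]>lo)&(c[...,2]<hi)&(z['d']>0); return c[m],m
    caps=[]
    for nm,x,y,h in (('tall',.552,.188,.124),('sa',.541,.2365,.091),('sb',.5305,.2825,.091)):
        p,m=sel(x,y,.022,h-.006,h+.008)
        cn,_=max([(k,cv2.contourArea(k)) for k in cv2.findContours(m.astype(np.uint8),0,1)[0]],key=lambda t:t[1])
        (u,v),r=cv2.minEnclosingCircle(cn); e=cv2.fitEllipse(cn)
        q=plane(z,[e[0]],h)[0]; caps.append(q)
        print(n,nm,len(p),'cloudmean',p.mean(0).round(4),'ellipse px',np.round(e[0],1),'plane',q.round(4),'pt minmax mid',((p.max(0)+p.min(0))/2).round(4),np.ptp(p,0).round(3))
    d=caps[2]-caps[0]; print('row dir deg',np.degrees(np.arctan2(d[1],d[0])), 'spacing',np.linalg.norm(caps[1]-caps[0]),np.linalg.norm(caps[2]-caps[1]))
    p,m=sel(.527,-.245,.04,.126,.145)
    A=np.c_[2*p[:,:2],np.ones(len(p))]
    print(n,'cup rim',len(p),'mid',((p.max(0)+p.min(0))/2).round(4),np.ptp(p,0).round(3),p.mean(0).round(4),'z pct',np.percentile(p[:,2],[5,50,95]).round(3))
    cn=max(cv2.findContours(m.astype(np.uint8),0,1)[0],key=cv2.contourArea); e=cv2.fitEllipse(cv2.convexHull(cn)); print(' rim ellipse',np.round(e[0],1),np.round(e[1],1),plane(z,[e[0]],.136).round(4))
    p,m=sel(.52,-.25,.12,.09,.101)
    (ctr,wh,a)=cv2.minAreaRect((p[:,:2]*1000).astype(np.float32)); print('housing top',np.round(ctr,1),np.round(wh,1),a)
    p,m=sel(.54,.26,.14,.055,.064)
    (ctr,wh,a)=cv2.minAreaRect((p[:,:2]*1000).astype(np.float32)); print('rack top',np.round(ctr,1),np.round(wh,1),a)
E
python3 m.py
```

```text
side tall 303 cloudmean [0.5526 0.1915 0.1235] ellipse px [189.3 263.9] plane [0.5523 0.1918 0.124 ] pt minmax mid [0.5537 0.1915 0.1225] [0.034 0.034 0.009]
side sa 314 cloudmean [0.5413 0.2375 0.0905] ellipse px [177.8 296.4] plane [0.541  0.2377 0.091 ] pt minmax mid [0.542  0.2371 0.0897] [0.034 0.034 0.009]
side sb 349 cloudmean [0.5313 0.2842 0.0904] ellipse px [162.5 320.6] plane [0.531  0.2844 0.091 ] pt minmax mid [0.5328 0.2842 0.0894] [0.034 0.034 0.009]
row dir deg 102.9155274161127 spacing 0.0577088602952411 0.04772438801828918
side cup rim 244 mid [ 0.526  -0.244   0.1331] [0.052 0.054 0.014] [ 0.5273 -0.2459  0.1332] z pct [0.127 0.134 0.138]
 rim ellipse [334.7 129. ] [19.1 24.3] [[ 0.5245 -0.2407  0.136 ]]
housing top [ 514.3 -246.4] [162.6 114. ] 22.339340209960938
rack top [567.2 258.1] [117.2 226.6] 13.639541625976562
top tall 163 cloudmean [0.5518 0.1905 0.1239] ellipse px [169.1 201.4] plane [0.5518 0.1905 0.124 ] pt minmax mid [0.5521 0.1914 0.1241] [0.033 0.035 0.009]
top sa 158 cloudmean [0.5415 0.2382 0.0909] ellipse px [152.4 207.4] plane [0.5415 0.2381 0.091 ] pt minmax mid [0.5417 0.238  0.0908] [0.033 0.033 0.009]
top sb 164 cloudmean [0.5316 0.2834 0.0908] ellipse px [134.  210.5] plane [0.5316 0.2834 0.091 ] pt minmax mid [0.5319 0.2846 0.0906] [0.033 0.036 0.01 ]
row dir deg 102.2746261821882 spacing 0.058813024975667164 0.04637327764287843
top cup rim 179 mid [ 0.523  -0.2437  0.1336] [0.051 0.053 0.014] [ 0.5246 -0.246   0.1337] z pct [0.127 0.134 0.138]
 rim ellipse [351.7 220.4] [21.6 22.9] [[ 0.5228 -0.2432  0.136 ]]
housing top [ 511.6 -246.8] [163.6 113.4] 21.82350730895996
rack top [560.3 257. ] [102.9 226.7] 12.444137573242188
```

```bash
python3 -m creep '[{"hand":0.7,"translation":[-4,-2.43,0],"delta_rot":[0,0,0]},{"hand":0.7,"translation":[-4,-2.43,0],"delta_rot":[0,0,0]},{"hand":0.7,"translation":[-4,-2.43,0],"delta_rot":[0,0,0]},{"hand":0.7,"translation":[-4,-2.43,0],"delta_rot":[0,0,0]},{"hand":0.7,"translation":[-4,-2.43,0],"delta_rot":[0,0,0]},{"hand":0.7,"translation":[-4,-2.43,0],"delta_rot":[0,0,0]},{"hand":0.7,"translation":[-4,-2.43,0],"delta_rot":[0,0,0]},{"hand":0.7,"translation":[-4,-2.43,0],"delta_rot":[0,0,0]}]'
```

```text
t: 1.1
tool_pos: [0.4245, 0.3275, 0.2388]
tool_rot: [-0.426, -3.112, 0.0]
contact_force: [0.5, 0.4, 0.4]
opening: 0.0596
```

```bash
python3 -m creep '[{"hand":0.7,"translation":[-4,-2.43,0],"delta_rot":[0,0,0]},{"hand":0.7,"translation":[-4,-2.43,0],"delta_rot":[0,0,0]},{"hand":0.7,"translation":[-4,-2.43,0],"delta_rot":[0,0,0]},{"hand":0.7,"translation":[-4,-2.43,0],"delta_rot":[0,0,0]},{"hand":0.7,"translation":[0,0,0],"delta_rot":[0,0,10]},{"hand":0.7,"translation":[0,0,0],"delta_rot":[0,0,10]},{"hand":0.7,"translation":[0,0,0],"delta_rot":[0,0,10]},{"hand":0.7,"translation":[0,0,0],"delta_rot":[0,0,10]}]' && python3 -m creep '[{"hand":0.7,"translation":[0,0,0],"delta_rot":[0,0,10]},{"hand":0.7,"translation":[0,0,0],"delta_rot":[0,0,10]},{"hand":0.7,"translation":[0,0,0],"delta_rot":[0,0,1.9]},{"hand":0.7,"translation":[0,0,0],"delta_rot":[0,0,0]}]'
python3 - <<'E'
from station import ctrl
import cv2,numpy as np
from scipy.spatial.transform import Rotation as R
c=ctrl.calibration("wrist");o=ctrl.get_obs()
im,d=ctrl.get_image("wrist")
np.savez("w1.npz",im=im,d=d,**{k:np.array(v) for k,v in c.items()})
cv2.imwrite("pics/w1.png",im[:,:,::-1])
M=R.from_rotvec(o['tool_rot']).as_matrix();print(o['t'],o['tool_pos'].__repr__(),M.round(3),np.degrees(np.arctan2(M[1,1],M[0,1])),np.round(o['q'],3))
E
```

```text
t: 2.1
tool_pos: [0.5516, 0.1921, 0.2385]
tool_rot: [-1.472, -2.774, 0.001]
contact_force: [0.5, 0.5, 0.4]
opening: 0.0594
t: 2.6
tool_pos: [0.5517, 0.1922, 0.239]
tool_rot: [-1.963, -2.452, 0.001]
contact_force: [-0.1, -0.2, 0.3]
opening: 0.0595
2.6 array([0.55171221, 0.19223349, 0.2389531 ]) [[-0.219  0.976 -0.001]
 [ 0.976  0.219 -0.   ]
 [-0.    -0.001 -1.   ]] 12.63798518623144 [ 0.208 -0.043  1.709 -0.     1.476 -0.013]
```

View pics/w1.png

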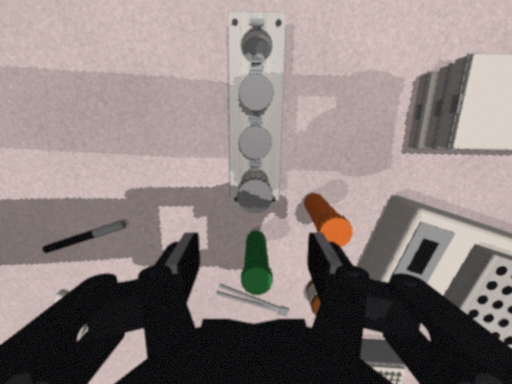

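Wrist view: the row is vertical in the image, and the tall tube's cap is at about (255,195), beyond the opened fingers. Green (256,275) and orange (335,230) are clear. I'll measure the tall cap here.

Run:
```python
from h import *
z=load('w1.npz'); c=cloud(z)
print(z['T'].round(3))
for x,y,h in ((.552,.191,.124),(.541,.2378,.091),(.531,.284,.091)):
    m=(np.hypot(c[...,0]-x,c[...,1]-y)<.024)&(abs(c[...,2]-h)<.006)
    cn=max(cv2.findContours(m.astype(np.uint8),0,1)[0],key=cv2.contourArea); e=cv2.fitEllipse(cn)
    p=c[m]; print(np.round(e[0],1),np.round(e[1],1),plane(z,[e[0]],h).round(4),p.mean(0).round(4),((p.max(0)+p.min(0))/2).round(4),np.ptp(p,0).round(3))
```

```text
[[ 0.976 -0.209 -0.059  0.537]
 [ 0.218  0.94   0.264  0.258]
 [-0.    -0.27   0.963  0.372]
 [ 0.     0.     0.     1.   ]]
[254.7 195.3] [33.8 34.6] [[0.5537 0.1911 0.124 ]] [0.5538 0.1907 0.1225] [0.5538 0.1902 0.1212] [0.033 0.034 0.006]
[255.4 141.9] [32.1 32.8] [[0.5442 0.2372 0.091 ]] [0.5443 0.237  0.0895] [0.5446 0.237  0.0887] [0.034 0.034 0.006]
[255.9  92.1] [33.5 36.3] [[0.5343 0.2835 0.091 ]] [0.5344 0.2835 0.0895] [0.5341 0.2836 0.0888] [0.034 0.034 0.007]
```

```bash
python3 -m creep '[{"hand":0.7,"translation":[-0.14,0.08,3],"delta_rot":[0,0,0]},{"hand":0.7,"translation":[0,0,3],"delta_rot":[0,0,0]},{"hand":0.7,"translation":[0,0,3],"delta_rot":[0,0,0]},{"hand":0.7,"translation":[0,0,2],"delta_rot":[0,0,0]},{"hand":0.7,"translation":[0,0,2],"delta_rot":[0,0,0]},{"hand":0.7,"translation":[0,0,1.5],"delta_rot":[0,0,0]},{"hand":0.7,"translation":[0,0,1.5],"delta_rot":[0,0,0]},{"hand":0.7,"translation":[0,0,0],"delta_rot":[0,0,0]}]'
python3 - <<'E'
from station import ctrl
import cv2,numpy as np
for n in ("wrist","side"):
    im,d=ctrl.get_image(n)
    cv2.imwrite(f"pics/{n}2.png",im[:,:,::-1] if n=="wrist" else cv2.resize(im[200:384,90:300,::-1],None,fx=3,fy=3))
E
```

```text
t: 3.65
tool_pos: [0.5521, 0.1909, 0.0778]
tool_rot: [-1.965, -2.449, 0.003]
contact_force: [0.5, -0.7, 0.5]
opening: 0.06
```

View pics/wrist2.png

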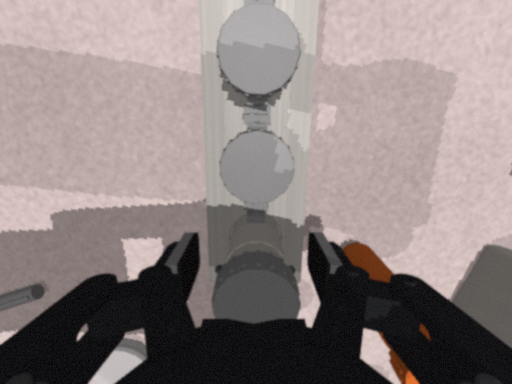

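View pics/side2.png

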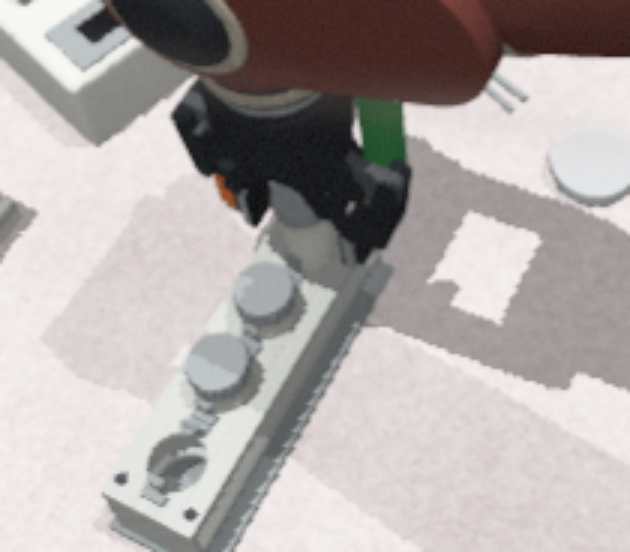

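The fingers straddle the tall tube's cap at (256,290) evenly, and the short tubes are clear. Closing the fingers.

```bash
python3 -m creep '[{"hand":0,"translation":[0,0,0],"delta_rot":[0,0,0]},{"hand":0,"translation":[0,0,0],"delta_rot":[0,0,0]},{"hand":0,"translation":[0,0,0],"delta_rot":[0,0,0]},{"hand":0,"translation":[0,0,0],"delta_rot":[0,0,0]},{"hand":0,"translation":[0,0,0],"delta_rot":[0,0,0]},{"hand":0,"translation":[0,0,0],"delta_rot":[0,0,0]}]' 60
```

```text
t: 4.5
tool_pos: [0.5548, 0.1914, 0.0808]
tool_rot: [1.964, 2.448, 0.006]
contact_force: [4.8, 0.5, 2.3]
opening: 0.0287
```

```bash
python3 -m creep '[{"hand":0,"translation":[0,0.25,0],"delta_rot":[0,0,0]},{"hand":0,"translation":[0,0,-0.3],"delta_rot":[0,0,0]},{"hand":0,"translation":[0,0,-1],"delta_rot":[0,0,0]},{"hand":0,"translation":[0,0,-1],"delta_rot":[0,0,0]},{"hand":0,"translation":[0,0,-1],"delta_rot":[0,0,0]}]'
```

```text
t: 5.12
tool_pos: [0.553, 0.1912, 0.1105]
tool_rot: [-1.963, -2.447, 0.008]
contact_force: [-1.2, 0.3, -14.1]
opening: 0.0285
```

```bash
python3 -m creep '[{"hand":0,"translation":[0,0,-1],"delta_rot":[0,0,0]},{"hand":0,"translation":[0,0,-1],"delta_rot":[0,0,0]},{"hand":0,"translation":[0,0,-1],"delta_rot":[0,0,0]},{"hand":0,"translation":[0,0,-1],"delta_rot":[0,0,0]},{"hand":0,"translation":[0,0,-2],"delta_rot":[0,0,0]},{"hand":0,"translation":[0,0,-3],"delta_rot":[0,0,0]},{"hand":0,"translation":[0,0,-4],"delta_rot":[0,0,0]},{"hand":0,"translation":[0,0,0],"delta_rot":[0,0,0]}]'
python3 - <<'E'
from station import ctrl
import cv2,numpy as np
for n in ("wrist","side"):
    c=ctrl.calibration(n)
    im,d=ctrl.get_image(n)
    np.savez(f"{n}3.npz",im=im,d=d,**{k:np.array(v) for k,v in c.items()})
    cv2.imwrite(f"pics/{n}3.png",im[:,:,::-1])
E
```

```text
t: 6.12
tool_pos: [0.5582, 0.1923, 0.2493]
tool_rot: [1.961, 2.445, 0.013]
contact_force: [-0.2, 0.6, -0.6]
opening: 0.0288
```

View pics/wrist3.png

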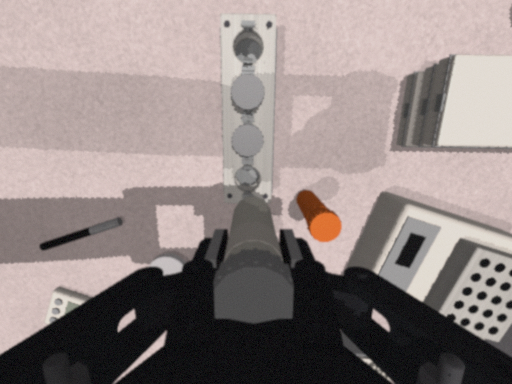

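View pics/side3.png

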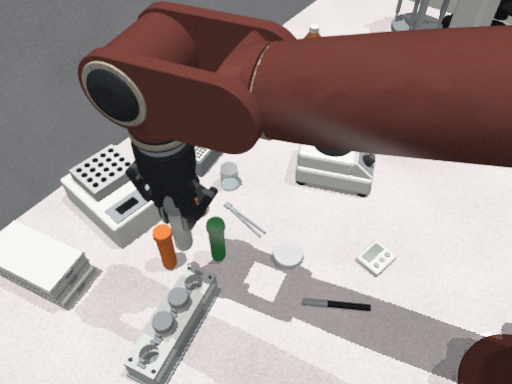

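The tube is out of the rack: the well at (246,178) in the wrist view is empty, the short tubes stay, and the load reads only about 0.6 N. Now I'll check the tube's tilt and tip in the gripper.

```bash
cat > tube.py <<'E'
import sys
from h import *
from station import ctrl
from scipy.spatial.transform import Rotation as R
o=ctrl.get_obs(); P=np.array(o['tool_pos']);M=R.from_rotvec(o['tool_rot']).as_matrix()
print(o['t'],P.round(4),'M',M.round(3).tolist(),np.round(o['contact_force'],1),np.round(o['q'],3))
z=load(sys.argv[1]); c=cloud(z)
t=(c-P)@M   # tool frame
m=(abs(t[...,0])<.025)&(abs(t[...,1])<.025)&(t[...,2]>0.012)&(t[...,2]<.09)&(z['d']>0)
p=t[m]; uv=np.argwhere(m)
print(len(p),'tool z max',p[:,2].max().round(4),'pix',uv.min(0),uv.max(0))
# axis per slice: circle of r 14.5 fitted in x,y per slice
from scipy.optimize import least_squares
for lo in np.arange(.015,.065,.01):
    s=p[(p[:,2]>=lo)&(p[:,2]<lo+.01)]
    if len(s)<20: continue
    f=least_squares(lambda a:np.hypot(s[:,0]-a[0],s[:,1]-a[1])-.0145,[0,0],loss='soft_l1',f_scale=.001)
    print(round(lo+.005,3),len(s),(f.x*1000).round(1),'mm rms',np.sqrt((f.fun**2).mean())*1000)
E
python3 tube.py wrist3.npz; python3 tube.py side3.npz
```

```text
6.225 [0.5559 0.1917 0.2439] M [[-0.217, 0.976, 0.003], [0.976, 0.217, 0.001], [-0.0, 0.003, -1.0]] [-0.1 -0.4 -1. ] [ 0.206 -0.039  1.697  0.     1.481 -0.013]
789 tool z max 0.059 pix [196 230] [231 274]
0.02 220 [-1.9  2.5] mm rms 0.21031827002385553
0.03 178 [-1.9  2.4] mm rms 0.21263410624699078
0.04 162 [-1.9  2.5] mm rms 0.20885522847549878
0.05 133 [-1.9  2.5] mm rms 0.19738080832202073
0.06 20 [-2.1  2.5] mm rms 0.19877469219998048
6.225 [0.5559 0.1917 0.2439] M [[-0.217, 0.976, 0.003], [0.976, 0.217, 0.001], [-0.0, 0.003, -1.0]] [-0.1 -0.4 -1. ] [ 0.206 -0.039  1.697  0.     1.481 -0.013]
317 tool z max 0.0644 pix [229 171] [250 191]
0.02 63 [-1.1  1.4] mm rms 0.6117106597982672
0.03 72 [-1.   1.6] mm rms 0.5687698605691772
0.04 67 [-1.2  1.4] mm rms 0.46485121510562805
0.05 62 [-1.2  1.4] mm rms 0.5636540222261708
0.06 37 [-1.6  1.7] mm rms 0.7063022722885318
```

```bash
python3 -m creep '[{"hand":0,"translation":[-2,-0.6,0],"delta_rot":[0,0,0]},{"hand":0,"translation":[-4,-1.2,0],"delta_rot":[0,0,0]},{"hand":0,"translation":[-5,-1.5,0],"delta_rot":[0,0,0]},{"hand":0,"translation":[-5,-1.5,0],"delta_rot":[0,0,0]},{"hand":0,"translation":[-5,-1.5,0],"delta_rot":[0,0,0]},{"hand":0,"translation":[-5,-1.5,0],"delta_rot":[0,0,0]},{"hand":0,"translation":[-5,-1.5,0],"delta_rot":[0,0,0]},{"hand":0,"translation":[-4.8,-1.4,0],"delta_rot":[0,0,0]}]' && python3 -m creep '[{"hand":0,"translation":[-4,-1.2,0],"delta_rot":[0,0,0]},{"hand":0,"translation":[-2,-0.6,0],"delta_rot":[0,0,0]},{"hand":0,"translation":[0,0,0],"delta_rot":[0,0,0]},{"hand":0,"translation":[0,0,0],"delta_rot":[0,0,0]},{"hand":0,"translation":[0,0,0],"delta_rot":[0,0,0]}]'
python3 - <<'E'
from station import ctrl
import cv2,numpy as np
for n in ("wrist","side","top"):
    c=ctrl.calibration(n)
    im,d=ctrl.get_image(n)
    np.savez(f"{n}4.npz",im=im,d=d,**{k:np.array(v) for k,v in c.items()})
    cv2.imwrite(f"pics/{n}4.png",im[:,:,::-1])
E
python3 tube.py wrist4.npz; python3 tube.py side4.npz
```

```text
t: 7.22
tool_pos: [0.5269, -0.1833, 0.2407]
tool_rot: [-1.966, -2.448, 0.001]
contact_force: [0.7, 0.3, -0.7]
opening: 0.0293
t: 7.85
tool_pos: [0.5242, -0.2424, 0.2422]
tool_rot: [-1.964, -2.452, -0.0]
contact_force: [0.9, -0.2, -0.5]
opening: 0.0285
8.0 [ 0.5243 -0.2427  0.2424] M [[-0.218, 0.976, 0.0], [0.976, 0.218, -0.0], [-0.0, 0.0, -1.0]] [-0.5 -0.  -1.1] [-0.562 -0.061  1.721  0.     1.481 -0.782]
923 tool z max 0.0634 pix [196 229] [235 275]
0.02 239 [-1.5 -0. ] mm rms 0.2131041642374112
0.03 202 [-1.5 -0.1] mm rms 0.20840028866420096
0.04 165 [-1.5 -0.2] mm rms 0.2210752566561064
0.05 152 [-1.5 -0.3] mm rms 0.208359137183216
0.06 94 [-1.5 -0.4] mm rms 0.1996884372974326
8.0 [ 0.5243 -0.2427  0.2424] M [[-0.218, 0.976, 0.0], [0.976, 0.218, -0.0], [-0.0, 0.0, -1.0]] [-0.5 -0.  -1.1] [-0.562 -0.061  1.721  0.     1.481 -0.782]
285 tool z max 0.067 pix [ 93 332] [117 348]
0.02 59 [-1.1  1. ] mm rms 0.9957737295257614
0.03 55 [-1.2  1. ] mm rms 0.9215845054424204
0.04 59 [-1.3  1.4] mm rms 1.2095668602167802
0.05 50 [-1.4  1. ] mm rms 1.1193832146743914
0.06 42 [-1.3  0.6] mm rms 1.1380877466468835
```

View pics/wrist4.png

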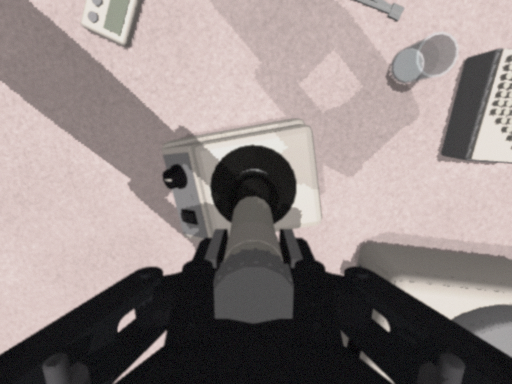

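View pics/side4.png

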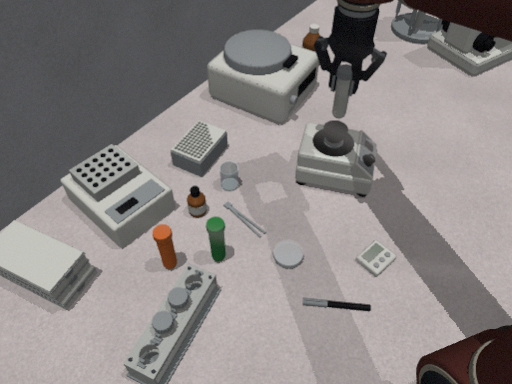

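View pics/top4.png

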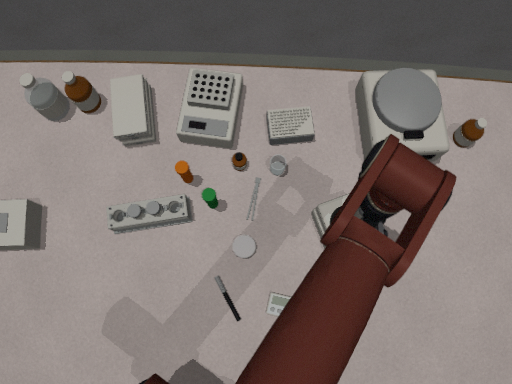

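```bash
cat > cup.py <<'E'
import sys
from h import *
from scipy.optimize import least_squares
z=load(sys.argv[1]); c=cloud(z)
x,y=.5245,-.243
m=(np.hypot(c[...,0]-x,c[...,1]-y)<.033)&(c[...,2]>.10)&(c[...,2]<.145)&(z['d']>0)
p=c[m]; h,e=np.histogram(p[:,2],bins=np.arange(.1,.146,.003)); print(dict(zip(e.round(3),h)))
mm=(np.hypot(c[...,0]-x,c[...,1]-y)<.035)&(c[...,2]>.1335)&(c[...,2]<.141)
s=c[mm]; r=lambda a:np.hypot(s[:,0]-a[0],s[:,1]-a[1])
f=least_squares(lambda a:r(a)-a[2],[x,y,.024],loss='soft_l1',f_scale=.002); print('rim',len(s),f.x.round(4), np.percentile(r(f.x),[5,50,95]).round(4))
# skirt dark circle outer on housing z~.096+ : annulus
for lo,hi in((.097,.11),(.11,.128)):
    k=(np.hypot(c[...,0]-x,c[...,1]-y)<.05)&(c[...,2]>lo)&(c[...,2]<hi); q=c[k]; print(lo,hi,len(q),((q.max(0)+q.min(0))/2).round(4),np.ptp(q,0).round(3))
g=cv2.cvtColor(z['im'],cv2.COLOR_RGB2GRAY)
u,v=proj(z,[[x,y,.136]])[0]; print('px',u,v)
u,v=int(u),int(v)
a=cv2.resize(z['im'][max(0,v-50):v+50,max(0,u-60):u+60,::-1],None,fx=6,fy=6,interpolation=cv2.INTER_CUBIC)
a=np.clip(a.astype(float)*1.8,0,255).astype(np.uint8)
cv2.imwrite('pics/cup_'+sys.argv[1][:-4]+'.png',a)
E
python3 cup.py wrist4.npz; python3 cup.py side4.npz; python3 cup.py side0.npz; python3 cup.py top0.npz
```

```text
{np.float64(0.1): np.int64(1), np.float64(0.103): np.int64(0), np.float64(0.106): np.int64(0), np.float64(0.109): np.int64(71), np.float64(0.112): np.int64(497), np.float64(0.115): np.int64(65), np.float64(0.118): np.int64(72), np.float64(0.121): np.int64(77), np.float64(0.124): np.int64(87), np.float64(0.127): np.int64(102), np.float64(0.13): np.int64(112), np.float64(0.133): np.int64(491), np.float64(0.136): np.int64(9), np.float64(0.139): np.int64(0), np.float64(0.142): np.int64(0)}
rim 455 [ 0.5251 -0.2446  0.0245] [0.0228 0.0245 0.0261]
0.097 0.11 361 [ 0.5251 -0.241   0.0986] [0.087 0.082 0.003]
0.11 0.128 902 [ 0.5255 -0.2417  0.1194] [0.042 0.035 0.017]
px 253.03019680823823 197.00770275225892
{np.float64(0.1): np.int64(79), np.float64(0.103): np.int64(4), np.float64(0.106): np.int64(2), np.float64(0.109): np.int64(6), np.float64(0.112): np.int64(31), np.float64(0.115): np.int64(50), np.float64(0.118): np.int64(33), np.float64(0.121): np.int64(44), np.float64(0.124): np.int64(43), np.float64(0.127): np.int64(35), np.float64(0.13): np.int64(49), np.float64(0.133): np.int64(65)
[... 1031 characters left out ...]
t64(0.1): np.int64(23), np.float64(0.103): np.int64(3), np.float64(0.106): np.int64(0), np.float64(0.109): np.int64(13), np.float64(0.112): np.int64(84), np.float64(0.115): np.int64(58), np.float64(0.118): np.int64(26), np.float64(0.121): np.int64(25), np.float64(0.124): np.int64(18), np.float64(0.127): np.int64(29), np.float64(0.13): np.int64(27), np.float64(0.133): np.int64(74), np.float64(0.136): np.int64(37), np.float64(0.139): np.int64(6), np.float64(0.142): np.int64(0)}
rim 109 [ 0.5229 -0.2433  0.0246] [0.0225 0.0249 0.0264]
0.097 0.11 472 [ 0.5246 -0.2427  0.1034] [0.097 0.098 0.013]
0.11 0.128 234 [ 0.5232 -0.2452  0.119 ] [0.039 0.042 0.018]
px 351.61996187380794 219.70055217768575
```

View pics/cup_wrist4.png

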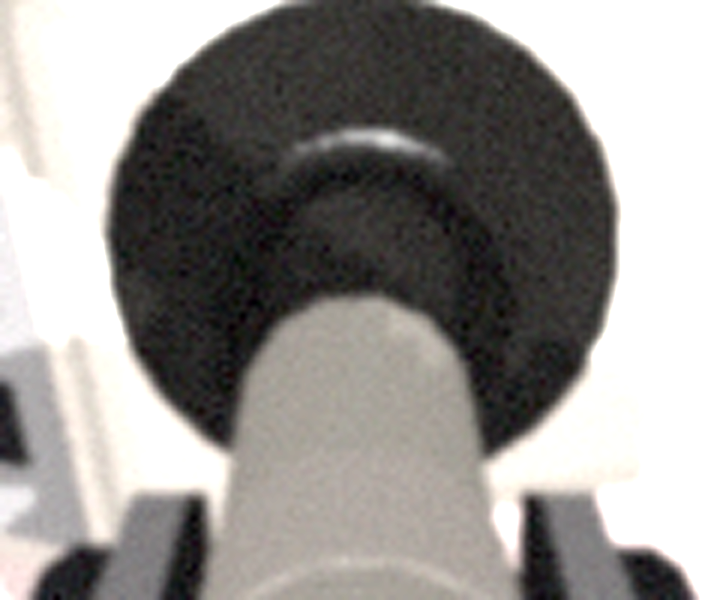

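View pics/cup_side4.png

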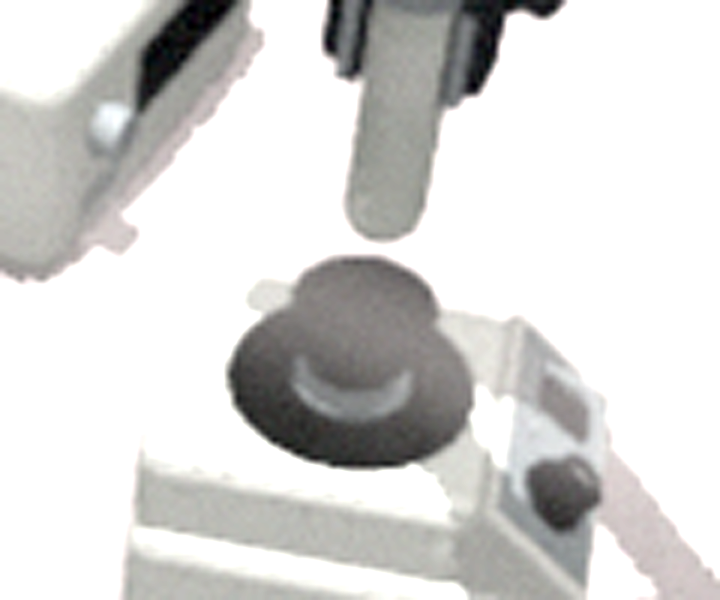

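Wrist view: cup rim centre (0.5251,-0.2446), tube axis (0.5246,-0.2442). The side view agrees within 1 mm. The tube is upright over the cup, with its tip about 53 mm above the floor. Descending to just above the floor.

```bash
python3 -m creep '[{"hand":0,"translation":[0,0.05,1],"delta_rot":[0,0,0]},{"hand":0,"translation":[0,0,1],"delta_rot":[0,0,0]},{"hand":0,"translation":[0,0,1],"delta_rot":[0,0,0]},{"hand":0,"translation":[0,0,1],"delta_rot":[0,0,0]},{"hand":0,"translation":[0,0,0.8],"delta_rot":[0,0,0]},{"hand":0,"translation":[0,0,0],"delta_rot":[0,0,0]},{"hand":0,"translation":[0,0,0],"delta_rot":[0,0,0]}]'; python3 -m creep '[{"hand":0,"translation":[0,0,0.3],"delta_rot":[0,0,0]},{"hand":0,"translation":[0,0,0],"delta_rot":[0,0,0]},{"hand":0,"translation":[0,0,0],"delta_rot":[0,0,0]}]';python3 -m creep '[{"hand":0,"translation":[0,0,0.3],"delta_rot":[0,0,0]},{"hand":0,"translation":[0,0,0],"delta_rot":[0,0,0]},{"hand":0,"translation":[0,0,0],"delta_rot":[0,0,0]}]'
```

```text
t: 8.88
tool_pos: [0.5247, -0.2436, 0.1947]
tool_rot: [1.965, 2.45, 0.0]
contact_force: [1.2, -0.4, -0.7]
opening: 0.0288
t: 9.25
tool_pos: [0.5246, -0.2434, 0.1914]
tool_rot: [1.966, 2.45, 0.0]
contact_force: [-0.7, 1.0, -0.1]
opening: 0.0289
t: 9.62
tool_pos: [0.5245, -0.2434, 0.1882]
tool_rot: [-1.966, -2.45, 0.0]
contact_force: [0.6, -0.2, -1.1]
opening: 0.0287
```

```bash
for i in 1; do python3 -m creep '[{"hand":0,"translation":[0,0,0.2],"delta_rot":[0,0,0]},{"hand":0,"translation":[0,0,0],"delta_rot":[0,0,0]},{"hand":0,"translation":[0,0,0],"delta_rot":[0,0,0]}]'; python3 -m creep '[{"hand":0,"translation":[0,0,0.2],"delta_rot":[0,0,0]},{"hand":0,"translation":[0,0,0],"delta_rot":[0,0,0]},{"hand":0,"translation":[0,0,0],"delta_rot":[0,0,0]}]'; done
```

```text
t: 10.0
tool_pos: [0.5248, -0.2436, 0.1871]
tool_rot: [1.965, 2.45, -0.0]
contact_force: [-1.5, 0.4, 4.1]
opening: 0.0289
t: 10.38
tool_pos: [0.5248, -0.2437, 0.1849]
tool_rot: [1.965, 2.45, 0.0]
contact_force: [-1.5, 0.2, 6.1]
opening: 0.029
```

```bash
python3 -m creep '[{"hand":0,"translation":[0,0,0.2],"delta_rot":[0,0,0]},{"hand":0,"translation":[0,0,0],"delta_rot":[0,0,0]},{"hand":0,"translation":[0,0,0],"delta_rot":[0,0,0]}]'
```

```text
t: 10.75
tool_pos: [0.5248, -0.2437, 0.1833]
tool_rot: [1.965, 2.45, -0.0]
contact_force: [-1.8, 0.4, 6.9]
opening: 0.0288
```

```bash
python3 -m creep '[{"hand":0,"translation":[0,0,0.2],"delta_rot":[0,0,0]},{"hand":0,"translation":[0,0,0],"delta_rot":[0,0,0]},{"hand":0,"translation":[0,0,0],"delta_rot":[0,0,0]}]';python3 -m creep '[{"hand":0,"translation":[0,0,0.2],"delta_rot":[0,0,0]},{"hand":0,"translation":[0,0,0],"delta_rot":[0,0,0]},{"hand":0,"translation":[0,0,0],"delta_rot":[0,0,0]}]'
```

```text
t: 11.12
tool_pos: [0.5249, -0.2437, 0.1816]
tool_rot: [1.965, 2.45, -0.0]
contact_force: [-2.6, 0.6, 8.0]
opening: 0.0289
t: 11.5
tool_pos: [0.5249, -0.2438, 0.18]
tool_rot: [1.965, 2.449, -0.0]
contact_force: [-2.9, 0.9, 8.8]
opening: 0.0286
```

```bash
python3 -m creep '[{"hand":0,"translation":[0,0,0.15],"delta_rot":[0,0,0]},{"hand":0,"translation":[0,0,0],"delta_rot":[0,0,0]},{"hand":0,"translation":[0,0,0],"delta_rot":[0,0,0]}]'
```

```text
t: 11.88
tool_pos: [0.5251, -0.2441, 0.1793]
tool_rot: [1.964, 2.449, -0.001]
contact_force: [-4.0, 1.3, 11.8]
opening: 0.0291
```

```bash
python3 -m creep '[{"hand":0,"translation":[0.05,-0.1,0.1],"delta_rot":[0,0,0]},{"hand":0,"translation":[0,0,0],"delta_rot":[0,0,0]},{"hand":0,"translation":[0,0,0],"delta_rot":[0,0,0]}]'
```

```text
t: 12.25
tool_pos: [0.5248, -0.244, 0.1792]
tool_rot: [1.963, 2.447, 0.001]
contact_force: [-1.9, 0.8, 13.9]
opening: 0.029
```

```bash
python3 -m creep '[{"hand":0,"translation":[0,-0.1,0.15],"delta_rot":[0,0,0]},{"hand":0,"translation":[0,0,0],"delta_rot":[0,0,0]},{"hand":0,"translation":[0,0,0],"delta_rot":[0,0,0]}]'
```

```text
t: 12.62
tool_pos: [0.5246, -0.2442, 0.1791]
tool_rot: [1.962, 2.446, 0.003]
contact_force: [-2.0, 2.7, 17.8]
opening: 0.0289
```

```bash
python3 -m creep '[{"hand":0,"translation":[0,0,0.1],"delta_rot":[0,0,0]},{"hand":0,"translation":[0,0,0],"delta_rot":[0,0,0]},{"hand":0,"translation":[0,0,0],"delta_rot":[0,0,0]}]'
```

```text
t: 13.0
tool_pos: [0.5248, -0.2446, 0.1791]
tool_rot: [1.961, 2.445, 0.002]
contact_force: [-3.7, 2.0, 20.1]
opening: 0.0285
```

z stays at 0.1791 while the force rises to 20 N, so the cup is on its stop. Verifying by picture that it stays there and the tube is upright.

```bash
python3 -m creep '[{"hand":0,"translation":[0,0,0],"delta_rot":[0,0,0]},{"hand":0,"translation":[0,0,0],"delta_rot":[0,0,0]},{"hand":0,"translation":[0,0,0],"delta_rot":[0,0,0]},{"hand":0,"translation":[0,0,0],"delta_rot":[0,0,0]}]'
python3 - <<'E'
from station import ctrl
import cv2,numpy as np
for n in ("wrist","side"):
    c=ctrl.calibration(n)
    im,d=ctrl.get_image(n)
    np.savez(f"{n}5.npz",im=im,d=d,**{k:np.array(v) for k,v in c.items()})
    cv2.imwrite(f"pics/{n}5.png",im[:,:,::-1])
E
python3 tube.py wrist5.npz; python3 tube.py side5.npz; python3 cup.py wrist5.npz; python3 cup.py side5.npz
python3 - <<'E'
from h import *
for n in ('wrist4','wrist5','side4','side5'):
    z=load(n+'.npz');c=cloud(z); r=np.hypot(c[...,0]-.525,c[...,1]+.244)
    m=(r>.022)&(r<.027)&(c[...,2]>.11)&(c[...,2]<.15); print(n,'rim z p80',np.percentile(c[m][:,2],[50,80,90]).round(4))
E
```

```text
t: 13.5
tool_pos: [0.5248, -0.2446, 0.1791]
tool_rot: [1.961, 2.445, 0.002]
contact_force: [-3.7, 1.2, 20.3]
opening: 0.0286
13.6 [ 0.5248 -0.2446  0.1791] M [[-0.217, 0.976, 0.006], [0.976, 0.217, -0.004], [-0.005, 0.006, -1.0]] [-4.6  2.1 20.3] [-0.565 -0.016  1.785  0.     1.365 -0.784]
3283 tool z max 0.0847 pix [174 218] [238 287]
0.02 248 [-1.2 -0.1] mm rms 0.2194368499800706
0.03 199 [-1.1 -0.3] mm rms 0.2334052757899916
0.04 178 [-1.  -0.3] mm rms 0.23480964631851392
0.05 850 [8.8 0.9] mm rms 8.013841106160713
0.06 563 [0.4 0.1] mm rms 5.522433349692753
13.6 [ 0.5248 -0.2446  0.1791] M [[-0.217, 0.976, 0.006], [0.976, 0.217, -0.004], [-0.005, 0.006, -1.0]] [-4.6  2.1 20.3] [-0.565 -0.016  1.785  0.     1.365 -0.784]
587 tool z max 0.0837 pix [118 319] [150 347]
0.02 48 [-0.6  1.3] mm rms 1.025996553089723
0.03 51 [-0.8  1.1] mm rms 1.048554282412026
0.04 46 [-0.1  1. ] mm rms 1.021351700529063
0.05 131 [ 0.5 -0. ] mm rms 8.060963681660843
0.06 99 [4. 1.] mm rms 5.965035091170139
{np.float64(0.1): np.int64(1), np.float64(0.103): np.int64(266), np.float64(0.106): np.int64(76), 
[... 787 characters left out ...]
float64(0.115): np.int64(23), np.float64(0.118): np.int64(29), np.float64(0.121): np.int64(40), np.float64(0.124): np.int64(46), np.float64(0.127): np.int64(70), np.float64(0.13): np.int64(29), np.float64(0.133): np.int64(10), np.float64(0.136): np.int64(16), np.float64(0.139): np.int64(13), np.float64(0.142): np.int64(16)}
rim 31 [ 0.5256 -0.2438  0.0137] [0.0122 0.0137 0.0149]
0.097 0.11 629 [ 0.5249 -0.2413  0.1035] [0.099 0.096 0.013]
0.11 0.128 191 [ 0.5256 -0.2421  0.119 ] [0.05  0.048 0.018]
px 335.2680302443166 128.4554309096763
wrist4 rim z p80 [0.1344 0.1351 0.1354]
wrist5 rim z p80 [0.1264 0.127  0.1273]
side4 rim z p80 [0.135  0.137  0.1375]
side5 rim z p80 [0.1266 0.1287 0.1297]
```

View pics/side5.png

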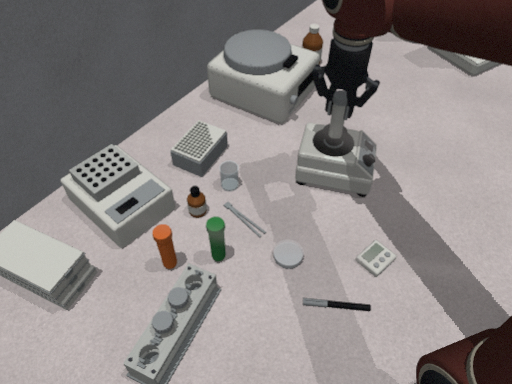

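View pics/cup_side5.png

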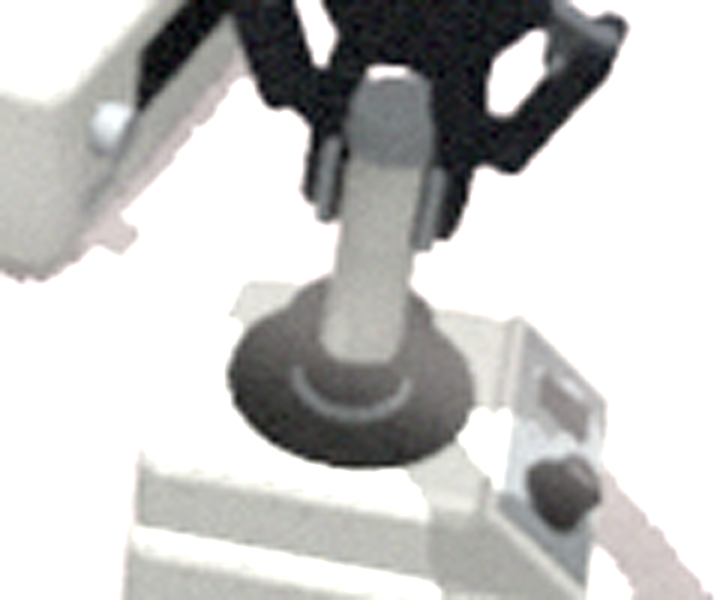

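The tube stands in the cup at side-view (337,130), upright. The cup rim is 8.1 mm lower in the wrist view and 8.3–8.4 mm lower in the side view, which matches the stop. Tool tilt is about 0.5° and the force is steady at 20 N. Handing in.

```bash
python3 -c "
from station import ctrl
print(ctrl.finish_job())"
```

```text
the job is handed in; nothing more can be done
None
```

The tall tube is standing upright in the mixer's cup, pressed onto the stop and still held. I gripped it at 60 N, pulled it straight up out of the rack (14 N at the one mid-pull reading), carried it to the mixer and lowered it in. I handed the job in at about 13.6 s.

**Last checks**
- **Cup on its stop:** the rim dropped 8.1 mm in the wrist view and 8.3–8.4 mm in the side view (full travel is 8 mm). The tool's height stayed at 0.1791 m while the force rose from about 14 to 20 N.
- **Press:** steady at about 20.3 N downward. A sideways force of about 5 N remains, because the tube touches the cup wall slightly.
- **Upright:** tool tilt is about 0.5°, and the tube showed no measurable slip in the grip.
- **Rest of the scene:** the two short tubes, the look-alikes and the bystanders look unmoved in the last side picture.

**Disagreements:** the cameras differed by 1–2 mm on positions, within the stated calibration. When the fingers closed, the tool shifted about 3 mm sideways and 3 mm up. I eased the sideways shift before pulling.

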